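# Tip a long wooden spoon out of a drawer that opens only half way

## Robot

A 7-joint arm with a two-finger parallel gripper is mounted at the origin on a cart in front of the work surface, level with it; the furniture and walls round the work are solid. World frame = base frame: x ahead of the robot, y to its left, z up, the work surface at z = 0. Lengths are in m, angles in rad, forces in N, time in s.
With the tool pointing down it reaches from about 0.4 to 0.85 m from the base axis. Payload 10.4 kg.
Tool frame: the origin (TCP) lies at the very end of the fingers, on their centre line; the grasp point (between the pads) lies 19 mm behind it (robot.grip_depth is the distance from the TCP to the grasp point, in m); z points along the fingers, y is the line along which they close (so a half turn about z gives the same grasp; the last joint's range is limited). The gripper opens to 87 mm and grips with 3 to 60 N. Pads are 19 mm wide; open, the fingers measure 117 mm over their backs; the gripper's body (75 mm by 190 mm) begins 51 mm behind the grasp point.
Start: joints at [1.243, 0.332, -0.065, 1.46, 0.022, 1.35, -0.088], TCP at [0.188, -0.596, 0.199] pointing down, gripper open.
Joint ranges: [-2.6, 2.6], [-0.5, 2.12], [-1.47, 1.34], [0.16, 2.42], [-1.27, 4.41], [0.06, 2.06], [-2.6, 2.6]. Speed limits (rad/s): [2.22, 2.22, 2.79, 2.79, 3.14, 3.14, 3.14].

## Interface

Orientations are given as a unit quaternion [x, y, z, w].
In Python, from workcell import robot gives the robot as it stands.
- The arm moves only by the tool servo_tool, never from a script. Its argument "steps" is a list of rows, each a list of 3 entries, a list of its own where there are three numbers: the shift along the tool's x, y, z each as a share of 0.025 m, from -1 to 1, then the turn, a rotation vector about the tool's x, y, z each as a share of 4 degrees, from -1 to 1, then the closure, from 0 (fully open) to 1 (shut). A call has exactly 5 rows; each row shifts and turns the commanded pose from where the row before left it, along the tool's axes as they then stand; what a row does not reach is not made up. A row lasts 1/10 s, in which the tool goes at most 50 mm and 8.59 degrees, less where a joint would pass 70% of its speed; a pose out of reach is approached as far as the arm can. A call with a number of a shift or a turn outside -1 to 1 is refused whole. A call with a gripper value outside its range is refused whole. The fingers move at their own pace and stop on an object; the grip force is fixed at half the most. Time passes only in rows, so rows that do not move let the fingers close, or fill a call up. It gives the time, the measured TCP pose, the force, the opening and the grip force at its end, in the units of the state.
- robot.observe(): the state, without advancing time (a new reading comes with each control period).
- robot.camera(name): name is "scene" or "top" or "wrist"; returns the picture (480x640x3 uint8, red, green, blue); there is no depth.
- robot.camera_info(name): a dict with "fov_y" (degrees; the focal length in pixels is half the picture's height over the tangent of half this angle, whatever the lens; pixels are square), "cx", "cy" (the principal point, pixels), "xyz" and "orientation" of the camera in the world. Camera axes: x right, y down, z forward; pixel columns grow to the right and rows downward; lengths in m; the calibration is good to about 2 mm. A picture is of the moment at which its call begins: read the wrist's pose just before it. camera_info takes no time and is no camera call; for the wrist camera it gives the pose at the moment of the call.
- robot.job_done(): hands the job in; it is judged then, once.
The state is a dict: "t": time; "joints": joint angles; "qd": joint speeds; "joint_efforts": joint torques, N m; "tool_pos": TCP position; "orientation": TCP orientation; "ft_force": force on the tool from outside, world axes, zero at the start; "ft_torque": the same for the moment, N m; "finger_gap": opening from 0.0 (shut) to 1.0 (fully open); "grasp_force": force on a finger pad.
Only numpy, scipy, OpenCV 4.12 (cv2) and the standard library are available. Lean on these libraries where they do the work, as an engineer would, in place of code of your own. Each camera call takes 0.05 s, during which the arm holds its last target. There are 200 camera calls.

## Task

Pull the drawer of the little chest open as far as its stop, take hold of the wooden spoon that lies in it, tip its handle end up and draw it out slantwise between the chest and the drawer front, without prising it hard against the wood. Finish while holding the spoon in the gripper, motionless, all of it at least 5 cm higher than the chest's top and clear of chest and canisters; leave the drawer open, and do not knock over or shove the two canisters on the chest.

Things in the scene. Friction and masses are not known exactly. Their poses are not given: they have to be found in the camera images.
- chest: Low wooden drawer chest fixed to the worktop, 340 deep (its x) x 215 wide x 118 high. Origin: centre of the underside; x points to its back, z up. Its drawer front faces -x, toward the robot's left (+y). Underside of the front top rail at z=98 mm, front edge of rail and top board at x=-156 mm; behind it the top board (underside z=106 mm) covers the drawer.
- drawer (a joint): How far the chest's drawer is pulled out along the chest's -x, m: 0 shut, 0.150 at its fixed stop; stays where left, moves at about 2 N plus 5 N per m/s. Inside 310 long, 177 wide, grey floor, top at z=23 mm (chest frame). Side and rear walls rise to z=63 mm. White front panel 14 thick, top at z=114 mm, inner face at chest x=-156 mm when shut, -306 mm when fully out: so a 150 mm long gap opens.
- drawer_handle (a point): Middle of the level steel bar handle on the drawer front: 10 mm thick, 120 long along the chest's y, axis 42 mm ahead of the panel's face (37 mm clear gap behind), at z=82 mm; two posts 48 mm each side of the middle. It moves with the drawer.
- spoon: Loose wooden spoon, 296 long, 0.045 kg, lying flat in the drawer roughly along the chest's x, handle end toward the drawer front. Origin: centre of the underside; x points from handle end to bowl end, z up. Handle about 11 mm thick and 12 to 17 wide for the 60 mm nearest its end; widest 46 and 14 high at the bowl. It solidly fills a straight taper from handle to bowl.
- spoon_handle_end (a point): Tip of the spoon's handle, 147 mm from the spoon's origin along its -x, 7 mm above its underside.
- spoon_bowl_end (a point): Far tip of the spoon's bowl, 147 mm from the spoon's origin along its +x, 7 mm above its underside.
- tea_canister: Orange square canister with wooden lid, 87 x 87 x 110 high, standing on the rear half of the chest's top. Origin at its underside. Leave alone.
- coffee_canister: Dark blue square canister with wooden lid, 77 x 77 x 100 high, beside the orange one on the chest's top. Origin at its underside. Leave alone.

How it is judged:
By the outcome, as a careful person would: the job done as asked, in the order asked, and still so for the second after the job is handed in, while the arm keeps its last pose, push and grip.
It also fails if it takes over 53 s, if anything falls off the work surface, if the arm or the gripper's body presses on something with over 40 N, if the wrist force passes 120 N, or if a joint passes its speed limit or range.

## Working session

There is one attempt and no reset: what is moved stays moved. The work goes in short steps, Python scripts to look and compute and a tool call to move; the robot and the scene stay as the last step left them, time stands still between calls to the robot, and variables do not carry over. Pictures are saved under pics/ and viewed, at most 10 in all, crops included, and the job is handed in when it is done.

Besides the shell and the picture viewer there is one more tool, called after ">>>" as a command line: name --argument value ..., lists and objects as JSON in quotes. servo_tool: Moves the arm, as the interface text tells. Shift numbers are shares of 0.025 m and turn numbers shares of 4 degrees, none past 1 either way. Its arguments: {"type":"object","properties":{"steps":{"type":"array","items":{"type":"array"}}},"required":["steps"]}

```bash
mkdir -p pics; ls; python3 - <<'E'
from workcell import robot
import cv2
s=robot.observe(); print(s)
for n in ("scene","top","wrist"):
    print(n,robot.camera_info(n))
    cv2.imwrite(f"pics/{n}0.png",robot.camera(n)[:,:,::-1])
E
```

```text
pics
{'t': 0.0, 'joints': array([ 1.24339961,  0.33289427, -0.06470193,  1.46091719,  0.02159009,
        1.34991378, -0.08846305]), 'qd': array([ 0.00166978, -0.00013549, -0.00070209,  0.00223929,  0.00037743,
       -0.0010948 , -0.00051409]), 'joint_efforts': array([ 1.15421849e-04, -6.23252392e+01,  2.46778439e-02, -3.89896023e+01,
       -6.12400286e-02,  3.98808613e-02,  1.70457802e-04]), 'tool_pos': array([ 0.1874342 , -0.59579482,  0.19785151]), 'orientation': array([ 9.88405240e-01,  1.51837297e-01, -1.36563264e-04, -7.05661702e-04]), 'ft_force': array([-0.52702335,  0.07004063,  0.40679023]), 'ft_torque': array([-0.02738393,  0.03934758,  0.00365001]), 'grasp_force': 0.0, 'finger_gap': 1.0016920093114052}
scene {'fov_y': 56.43049222575511, 'cx': 322.7291457945085, 'cy': 236.62699677377182, 'xyz': array([ 0.08136294, -0.03789294,  0.8123916 ]), 'orientation': array([-0.58319502,  0.768513  , -0.21373234,  0.15358977])}
top {'fov_y': 52.61941510024392, 'cx': 325.99967122022804, 'cy': 240.3798133868219, 'xyz': array([ 0.36096211, -0.1997095 ,  0.94058509]), 'orientation': array([ 0.71300985, -0.69606428,  0.05955304, -0.05970682])}
wrist {'fov_y': 70.8800210078773, 'cx': 320.74756950993, 'cy': 234.15769693697177, 'xyz': array([ 0.26599177, -0.57200656,  0.38381033]), 'orientation': array([ 0.79753307, -0.5845458 , -0.08885602,  0.11979912])}
```

View pics/top0.png

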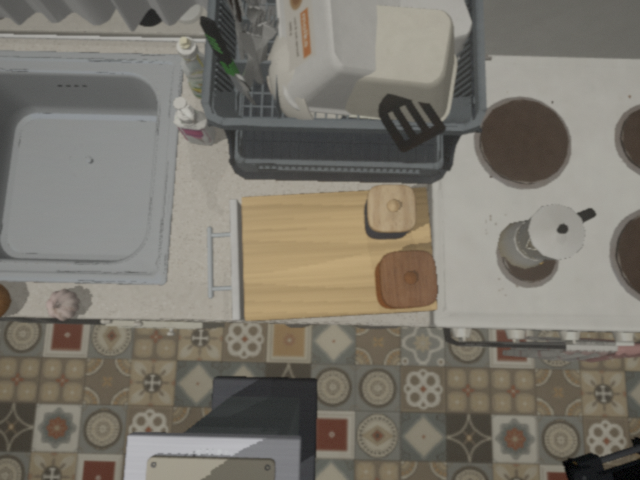

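View pics/scene0.png

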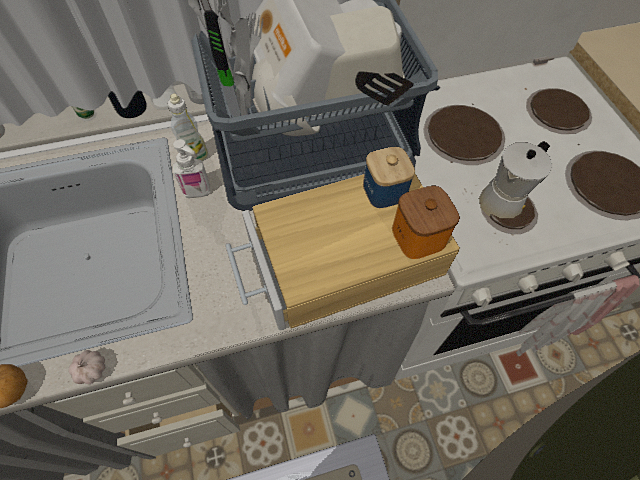

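The top view shows the chest with its front facing image-left. The handle bar is at about col 211, rows 228–297, and the top board spans about (240,195) to (437,325). The orange and blue canisters sit at the right end, and a dish rack lies just beyond the chest's far side.

```bash
cat > h.py <<'E'
import numpy as np
from scipy.spatial.transform import Rotation as R
from workcell import robot
def ray(n,px,info=None):
    i=info or robot.camera_info(n); f=240/np.tan(np.radians(i["fov_y"]/2))
    d=np.c_[(np.atleast_2d(px)-[i["cx"],i["cy"]])/f,np.ones(len(np.atleast_2d(px)))]
    return i["xyz"],R.from_quat(i["orientation"]).apply(d)
def plane(n,px,z,info=None):
    o,d=ray(n,px,info); return o+d*((z-o[2])/d[:,2])[:,None]
E
python3 - <<'E'
from h import *
import cv2
im=cv2.imread("pics/top0.png")
c=im[180:335,200:450]; cv2.imwrite("pics/c1.png",cv2.resize(c,None,fx=3.2,fy=3.2,interpolation=cv2.INTER_CUBIC)[:600])
np.set_printoptions(precision=4,suppress=True)
hsv=cv2.cvtColor(im,cv2.COLOR_BGR2HSV)
# bar end points by rows: blueish-grey columns 205-216
for r in range(220,305,6): print(r,im[r,204:246:1].sum(1)//3)
E
```

```text
220 [157 157 158 158 158 155 154 156 158 158 159 158 157 158 158 160 160 158
 156 153 153 156 157 158 156 151 156 165 169 168 166 163 150 122  96  89
  91 101 124 138 143 143]
226 [156 155 157 155 151 142 139 143 150 158 158 157 157 157 157 156 156 156
 156 158 158 159 156 154 153 150 154 164 168 168 166 164 151 126  97  89
  88  95 120 141 147 148]
232 [160 158 155 154 154 150 139 125 128 142 151 153 153 153 153 152 151 148
 144 145 145 142 140 141 142 143 156 166 170 169 168 163 154 132 103  91
  87  96 121 138 143 142]
238 [159 158 153 152 154 152 140 123 121 140 151 157 158 155 155 155 158 156
 158 158 159 159 159 159 159 159 162 167 168 168 167 164 156 136 109  90
  87  98 122 142 147 146]
244 [161 159 154 152 155 152 142 127 124 143 155 161 159 160 161 160 159 157
 155 158 160 159 159 156 155 157 160 163 167 166 165 163 157 140 112  91
  88  93 109 130 138 141]
250 [155 157 157 154 156 152 143 127 120 137 154 160 160 157 157 156 158 161
 159 160 159 158 158 159 159 157 156 160 165 166 166 164 161 146 118  94
  87  91 107 132 143 146]
256 [160 160 158 157 156 153 145 129 121 138
[... 839 characters left out ...]
 [156 156 156 155 154 156 151 137 123 120 129 134 136 138 140 140 137 138
 140 140 141 139 139 140 139 139 143 152 163 167 168 166 163 159 145 117
  92  85  89 105 127 136]
292 [153 154 154 151 152 155 151 138 121 122 140 151 153 154 156 156 158 156
 154 152 148 149 150 151 152 153 153 153 159 163 165 164 162 160 148 121
  93  83  85  98 119 133]
298 [153 152 153 153 149 143 143 140 146 152 155 156 157 158 157 158 158 157
 157 153 151 151 151 151 152 153 153 153 158 166 169 168 167 164 152 125
  95  84  83  93 120 138]
304 [154 154 154 155 155 155 155 156 156 156 156 157 157 158 158 157 158 158
 158 154 153 150 148 148 150 156 158 155 157 165 169 167 166 163 153 129
  99  85  83  91 117 136]
```

View pics/c1.png

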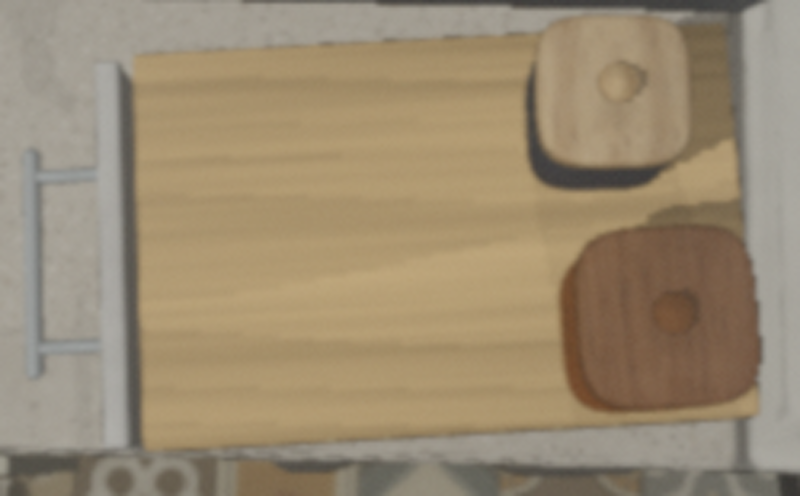

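The crop shows the handle bar from (210,227) to (211.5,298) and the board's front corners at (241.6,197.2) and (244.7,320.6).

```bash
python3 - <<'E'
from h import *
np.set_printoptions(precision=4,suppress=True)
b=plane("top",[[210.8,226.9],[212.3,297.8]],.082); print(b,np.linalg.norm(b[0]-b[1]),b.mean(0))
c=plane("top",[[241.6,197.2],[244.7,320.6],[436.6,309.7],[426.6,187.8]],.118); print(c,[np.linalg.norm(c[i]-c[i-1]) for i in range(4)])
p=c[:2].mean(0)-b.mean(0); print("front->bar",p,np.linalg.norm(p[:2]))
d=(c[0]-c[1]); ax=np.array([d[1],-d[0]])/np.hypot(d[0],d[1]); print("chest x",ax)
d=(b[0]-b[1]); ax=np.array([d[1],-d[0]])/np.hypot(d[0],d[1]); print("chest x by bar",ax)
print(c[2]-c[1],c[3]-c[0])
s=robot.observe();print(R.from_quat(s["orientation"]).as_matrix())
E
```

```text
[[ 0.5269  0.0104  0.082 ]
 [ 0.4001 -0.0004  0.082 ]] 0.12728277639601984 [0.4635 0.005  0.082 ]
[[ 0.574  -0.0488  0.118 ]
 [ 0.3619 -0.0652  0.118 ]
 [ 0.3877 -0.3863  0.118 ]
 [ 0.5989 -0.3718  0.118 ]] [np.float64(0.32399851945989483), np.float64(0.2127619319372829), np.float64(0.322092467521244), np.float64(0.21172698634613202)]
front->bar [ 0.0045 -0.062   0.036 ] 0.06217084806084293
chest x [ 0.0774 -0.997 ]
chest x by bar [ 0.0843 -0.9964]
[ 0.0257 -0.3211  0.    ] [ 0.0248 -0.323   0.    ]
[[ 0.9539  0.3001 -0.0004]
 [ 0.3001 -0.9539  0.001 ]
 [-0.     -0.0011 -1.    ]]
```

>>> servo_tool --steps '[[[0, 0, -1], [0, 0, 0.65], 0.6], [[0, 0, -1], [0, 0, 0.65], 0.6], [[0, 0, -1], [0, 0, 0.65], 0.6], [[0, 0, -1], [0, 0, 0.65], 0.6], [[0, 0, -1], [0, 0, 0.65], 0.6]]'

```text
t: 0.65
tool_pos: [0.1875, -0.596, 0.3244]
orientation: [0.999, 0.038, -0.0, -0.0]
ft_force: [-0.7, -0.8, -0.2]
finger_gap: 0.627
grasp_force: 0.0
```

>>> servo_tool --steps '[[[0.56, -1, 0], [0, 0, 0], 0.6], [[0.56, -1, 0], [0, 0, 0], 0.6], [[0.56, -1, 0], [0, 0, 0], 0.6], [[0.56, -1, 0], [0, 0, 0], 0.6], [[0.56, -1, 0], [0, 0, 0], 0.6]]'

```text
t: 1.15
tool_pos: [0.248, -0.4649, 0.3234]
orientation: [0.999, 0.039, -0.0, -0.0]
ft_force: [0.5, -0.9, 0.2]
finger_gap: 0.403
grasp_force: 0.0
```

>>> servo_tool --steps '[[[0.56, -1, 0], [0, 0, 0], 0.6], [[0.56, -1, 0], [0, 0, 0], 0.6], [[0.56, -1, 0], [0, 0, 0], 0.6], [[0.56, -1, 0], [0, 0, 0], 0.6], [[0.56, -1, 0], [0, 0, 0], 0.6]]'

```text
t: 1.65
tool_pos: [0.308, -0.3348, 0.3235]
orientation: [0.999, 0.039, -0.0, -0.0]
ft_force: [0.7, -1.1, -0.1]
finger_gap: 0.403
grasp_force: 0.0
```

>>> servo_tool --steps '[[[0.56, -1, 0], [0, 0, 0], 0.6], [[0.56, -1, 0], [0, 0, 0], 0.6], [[0.56, -1, 0], [0, 0, 0], 0.6], [[0.56, -1, 0], [0, 0, 0], 0.6], [[0.56, -1, 0], [0, 0, 0], 0.6]]'

```text
t: 2.15
tool_pos: [0.368, -0.2048, 0.3236]
orientation: [0.999, 0.039, -0.0, 0.0]
ft_force: [0.0, 0.1, 0.2]
finger_gap: 0.398
grasp_force: 0.0
```

>>> servo_tool --steps '[[[0.56, -1, 0], [0, 0, 0], 0.6], [[0.56, -1, 0], [0, 0, 0], 0.6], [[0.56, -1, 0], [0, 0, 0], 0.6], [[0.56, -1, 0], [0, 0, 0], 0.6], [[0.56, -1, 0], [0, 0, 0], 0.6]]'

```text
t: 2.65
tool_pos: [0.428, -0.0748, 0.3236]
orientation: [0.999, 0.039, -0.0, 0.0]
ft_force: [0.0, 0.8, -0.1]
finger_gap: 0.398
grasp_force: 0.0
```

>>> servo_tool --steps '[[[0.42, -0.77, 0], [0, 0, 0], 0.6], [[0.42, -0.77, 0], [0, 0, 0], 0.6], [[0.42, -0.77, 0.8], [0, 0, 0], 0.6], [[0.41, -0.76, 1], [0, 0, 0], 0.6], [[0, 0, 1], [0, 0, 0], 0.6]]'

```text
t: 3.15
tool_pos: [0.464, 0.0068, 0.2528]
orientation: [0.999, 0.041, 0.0, -0.0]
ft_force: [-0.6, -0.0, 0.5]
finger_gap: 0.4
grasp_force: 0.0
```

```bash
python3 - <<'E'
from h import *
import cv2
np.set_printoptions(precision=4,suppress=True)
s=robot.observe();print(s["tool_pos"],s["joints"]); i=robot.camera_info("wrist");print(i)
cv2.imwrite("pics/w1.png",robot.camera("wrist")[:,:,::-1])
Rw=R.from_quat(i["orientation"]); f=240/np.tan(np.radians(i["fov_y"]/2))
for P in [(.5234,.0097,.082),(.4037,.0003,.082),(.4635,.005,.082)]:
    q=Rw.inv().apply(np.array(P)-i["xyz"]); print(q[:2]/q[2]*f+[i["cx"],i["cy"]])
E
```

```text
[0.464  0.0068 0.2528] [ 0.6469 -0.02   -0.7367  1.7463 -0.0144  1.4093 -1.5762]
{'fov_y': 70.8800210078773, 'cx': 320.74756950993, 'cy': 234.15769693697177, 'xyz': array([0.5458, 0.013 , 0.4388]), 'orientation': array([ 0.7276, -0.6697, -0.1012,  0.109 ])}
[322.5755 153.2632]
[321.9454 261.7708]
[322.2413 210.1855]
```

View pics/w1.png

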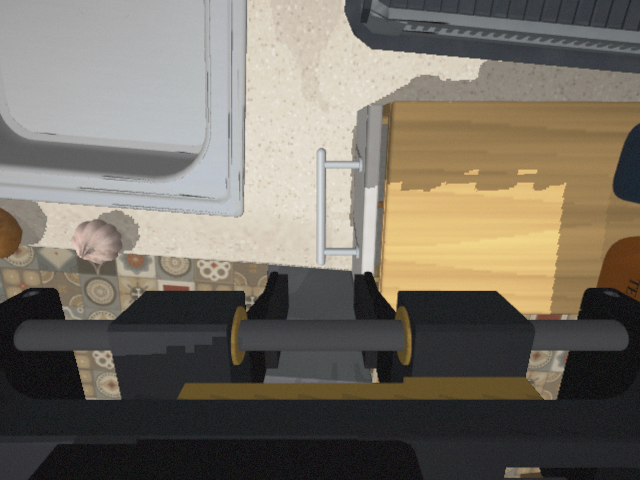

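The wrist view shows the bar at col 321, rows 150–262, within 2 px of where I predicted it. I'll descend.

>>> servo_tool --steps '[[[0, 0, 1], [0, 0, 0], 0.6], [[0, 0, 1], [0, 0, 0], 0.6], [[0, 0, 1], [0, 0, 0], 0.6], [[0, 0, 1], [0, 0, 0], 0.6], [[0, 0, 1], [0, 0, 0], 0.6]]'

```text
t: 3.7
tool_pos: [0.4635, 0.0033, 0.1282]
orientation: [0.999, 0.039, 0.0, 0.0]
ft_force: [0.4, -0.9, 0.3]
finger_gap: 0.399
grasp_force: 0.0
```

>>> servo_tool --steps '[[[0, 0, 0.5], [0, 0, 0], 0.6], [[0, 0, 0.5], [0, 0, 0], 0.6], [[0, 0, 0.5], [0, 0, 0], 0.6], [[0, 0, 0.5], [0, 0, 0], 0.6], [[0, 0, 0.2], [0, 0, 0], 0.6]]'

```text
t: 4.2
tool_pos: [0.4631, 0.0038, 0.0726]
orientation: [0.999, 0.039, -0.0, -0.0]
ft_force: [-0.7, -0.6, 0.3]
finger_gap: 0.404
grasp_force: 0.0
```

>>> servo_tool --steps '[[[0, 0, 0], [0, 0, 0], 0.7], [[0, 0, 0], [0, 0, 0], 0.8], [[0, 0, 0], [0, 0, 0], 0.9], [[0, 0, 0], [0, 0, 0], 1], [[0, 0, 0], [0, 0, 0], 1]]'

```text
t: 4.7
tool_pos: [0.4637, 0.0038, 0.0739]
orientation: [0.999, 0.039, 0.0, 0.0]
ft_force: [0.4, 0.1, 0.6]
finger_gap: 0.047
grasp_force: 0.0
```

>>> servo_tool --steps '[[[0, 0, 0], [0, 0, 0], 1], [[0, 0, 0], [0, 0, 0], 1], [[0, 0, 0], [0, 0, 0], 1], [[0, 0, 0], [0, 0, 0], 1], [[0, 0, 0], [0, 0, 0], 1]]'

```text
t: 5.2
tool_pos: [0.4635, 0.0038, 0.0736]
orientation: [0.999, 0.039, -0.0, 0.0]
ft_force: [0.2, -0.2, -0.1]
finger_gap: 0.011
grasp_force: 0.0
```

```bash
python3 - <<'E'
from h import *
import cv2
a=robot.camera("top")[160:340,150:340,::-1];b=robot.camera("scene")[160:340,180:370,::-1]
cv2.imwrite("pics/g1.png",np.hstack([cv2.resize(x,(400,379)) for x in(a,b)]))
E
```

```text
(no output)
```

View pics/g1.png

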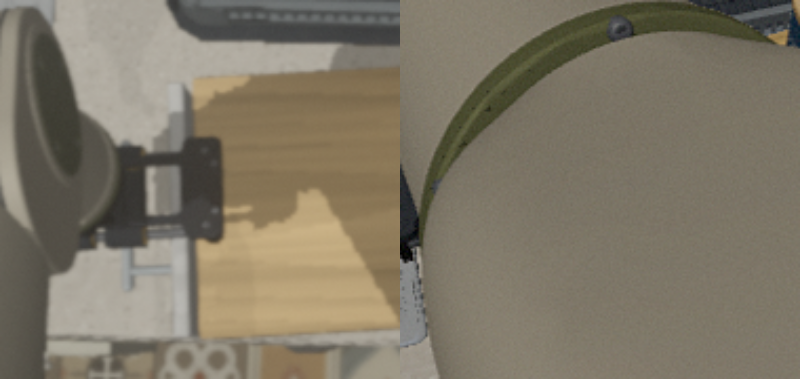

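The top view shows the bar unmoved and the fingers fully shut at the bar's place, so the fingers closed above or beside it. I'll triangulate the bar from three views.

```bash
python3 - <<'E'
from h import *
import cv2
np.set_printoptions(precision=4,suppress=True)
iw=dict(fov_y=70.88002,cx=320.7476,cy=234.1577,xyz=np.array([0.5458,0.013,0.4388]),orientation=np.array([0.7276,-0.6697,-0.1012,0.109]))
def tri(L):
    A=np.zeros((3,3));b=np.zeros(3);rs=[]
    for n,p,i in L:
        o,d=ray(n,p,i); d=d[0]/np.linalg.norm(d); M=np.eye(3)-np.outer(d,d); A+=M;b+=M@o; rs.append((o,M))
    x=np.linalg.solve(A,b); return x,[float(np.linalg.norm(M@(x-o))) for o,M in rs]
for s,t,w in [((232,246),(210.3,227),(321,150)),((245,303),(212,297.5),(320.5,262))]:
    L=[("scene",s,None),("top",t,None),("wrist",w,iw)]
    print(tri(L)); print(tri(L[:2]),tri(L[1:]))
im=cv2.imread("pics/scene0.png")[225:325,215:300]; w=cv2.imread("pics/w1.png")[130:280,300:420]
cv2.imwrite("pics/c2.png",np.hstack([cv2.resize(im,(425,500),interpolation=2),cv2.resize(w,(370,500),interpolation=2)]))
E
```

```text
(array([0.5264, 0.01  , 0.0722]), [0.005392740379884837, 0.004116308237819834, 0.0016481391842813342])
(array([0.5263, 0.009 , 0.0731]), [0.004720323017420647, 0.0047203230174206355]) (array([0.5267, 0.0115, 0.0816]), [0.00017958157937573925, 0.00017958157937581284])
(array([0.4014, 0.0019, 0.0774]), [0.0008058943198492978, 0.0007960182091686924, 0.00016081328763908575])
(array([0.4011, 0.0018, 0.0782]), [0.0007824495458804763, 0.0007824495458805127]) (array([0.4009, 0.0017, 0.0758]), [5.910108841643273e-05, 5.9101088416516745e-05])
```

View pics/c2.png

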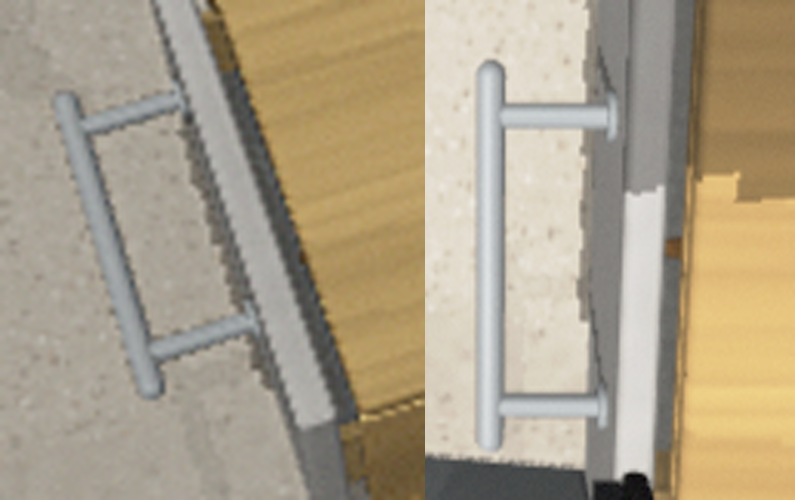

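The crops show the bar ends cleanly: scene (227.4,244) and (245,303.6), with the bar at z≈0.078. The drawer is already a few mm ajar. I'll reopen, go lower and close again.

>>> servo_tool --steps '[[[0, 0, 0], [0, 0, 0], 0.6], [[0, -0.1, 0], [0, 0, 0], 0.6], [[0, 0, 0], [0, 0, 0], 0.6], [[0, 0, 0], [0, 0, 0], 0.6], [[0, 0, 0], [0, 0, 0], 0.6]]'

```text
t: 5.8
tool_pos: [0.4633, 0.0063, 0.0737]
orientation: [0.999, 0.039, 0.0, 0.0]
ft_force: [-0.2, -0.1, -0.3]
finger_gap: 0.353
grasp_force: 0.0
```

>>> servo_tool --steps '[[[0, 0, 0.2], [0, 0, 0], 0.6], [[0, 0, 0.2], [0, 0, 0], 0.6], [[0, 0, 0.2], [0, 0, 0], 0.6], [[0, 0, 0], [0, 0, 0], 0.6], [[0, 0, 0], [0, 0, 0], 0.6]]'

```text
t: 6.3
tool_pos: [0.4632, 0.0064, 0.0585]
orientation: [0.999, 0.039, -0.0, -0.0]
ft_force: [0.4, -0.4, 0.3]
finger_gap: 0.401
grasp_force: 0.0
```

>>> servo_tool --steps '[[[0, 0, 0], [0, 0, 0], 1], [[0, 0, 0], [0, 0, 0], 1], [[0, 0, 0], [0, 0, 0], 1], [[0, 0, 0], [0, 0, 0], 1], [[0, 0, 0], [0, 0, 0], 1]]'

```text
t: 6.8
tool_pos: [0.4634, 0.0063, 0.0588]
orientation: [0.999, 0.039, 0.0, 0.0]
ft_force: [-0.6, 0.0, 3.2]
finger_gap: 0.096
grasp_force: 30.0
```

Gripped: grasp force 30 N and an opening of about 8 mm. Pulling along tool -y.

>>> servo_tool --steps '[[[0, -0.3, 0], [0, 0, 0], 1], [[0, -0.5, 0], [0, 0, 0], 1], [[0, -0.6, 0], [0, 0, 0], 1], [[0, -0.6, 0], [0, 0, 0], 1], [[0, -0.6, 0], [0, 0, 0], 1]]'

```text
t: 7.3
tool_pos: [0.4581, 0.0726, 0.0588]
orientation: [0.999, 0.039, 0.0, 0.0]
ft_force: [1.1, -1.0, 3.1]
finger_gap: 0.093
grasp_force: 30.0
```

>>> servo_tool --steps '[[[0, -0.6, 0], [0, 0, 0], 1], [[0, -0.6, 0], [0, 0, 0], 1], [[0, -0.6, 0], [0, 0, 0], 1], [[0, -0.5, 0], [0, 0, 0], 1], [[0, -0.3, 0], [0, 0, 0], 1]]'

```text
t: 7.8
tool_pos: [0.4529, 0.138, 0.0588]
orientation: [0.999, 0.04, 0.0, -0.0]
ft_force: [0.6, -2.7, 5.1]
finger_gap: 0.093
grasp_force: 30.1
```

```bash
python3 - <<'E'
from h import *
import cv2
np.set_printoptions(precision=4,suppress=True)
iw=dict(fov_y=70.88002,cx=320.7476,cy=234.1577,xyz=np.array([0.5458,0.013,0.4388]),orientation=np.array([0.7276,-0.6697,-0.1012,0.109]))
def tri(L):
    A=np.zeros((3,3));b=np.zeros(3);rs=[]
    for n,p,i in L:
        o,d=ray(n,p,i); d=d[0]/np.linalg.norm(d); M=np.eye(3)-np.outer(d,d); A+=M;b+=M@o; rs.append((o,M))
    x=np.linalg.solve(A,b); return x,[float(np.linalg.norm(M@(x-o))) for o,M in rs]
for s,t,w in [((227.6,243.8),(210.3,227),(320.2,149)),((245,303.6),(212,297.5),(320,263.5))]:
    L=[("scene",s,None),("top",t,None),("wrist",w,iw)]
    print(tri(L)); print(tri(L[:2]),tri(L[1:]),tri(L[::2]))
E
```

```text
(array([0.5274, 0.0121, 0.0783]), [0.0004452637994210731, 9.276250390615296e-05, 0.0003959383717778532])
(array([0.5273, 0.0119, 0.0786]), [0.0002408038904444629, 0.00024080389044444828]) (array([0.5274, 0.0124, 0.0779]), [0.00016708116479543342, 0.00016708116479548002]) (array([0.5273, 0.0121, 0.0782]), [0.0004184120990328379, 0.000418412099032815])
(array([0.4004, 0.002 , 0.0782]), [0.0007002885620222356, 0.0010191532844609549, 0.00048450932373708547])
(array([0.4012, 0.0023, 0.0756]), [0.0006522763243590226, 0.0006522763243589732]) (array([0.4004, 0.0016, 0.0785]), [0.0007113656397257044, 0.0007113656397257621]) (array([0.4001, 0.0025, 0.0788]), [0.00022239286477469987, 0.0002223928647746882])
```

>>> servo_tool --steps '[[[0, -0.15, 0], [0, 0, 0], 1], [[0, -0.15, 0], [0, 0, 0], 1], [[0, -0.15, 0], [0, 0, 0], 1], [[0, -0.1, 0], [0, 0, 0], 1], [[0, 0, 0], [0, 0, 0], 1]]'

```text
t: 8.3
tool_pos: [0.452, 0.149, 0.0588]
orientation: [0.999, 0.039, -0.0, 0.001]
ft_force: [-2.5, -4.4, 7.1]
finger_gap: 0.092
grasp_force: 30.1
```

>>> servo_tool --steps '[[[0, -0.1, 0], [0, 0, 0], 1], [[0, -0.1, 0], [0, 0, 0], 1], [[0, -0.1, 0], [0, 0, 0], 1], [[0, 0, 0], [0, 0, 0], 1], [[0, 0, 0], [0, 0, 0], 1]]'

```text
t: 8.8
tool_pos: [0.452, 0.1491, 0.0586]
orientation: [0.999, 0.036, -0.001, 0.005]
ft_force: [-3.3, -29.0, 18.7]
finger_gap: 0.092
grasp_force: 30.2
```

The drawer is at its stop: 29 N reaction and no more travel. I'll relax, release and rise.

>>> servo_tool --steps '[[[0, 0.3, 0], [0, 0, 0], 1], [[0, 0, 0], [0, 0, 0], 0.6], [[0, 0, 0], [0, 0, 0], 0.6], [[0, 0, 0], [0, 0, 0], 0.6], [[0, 0, 0], [0, 0, 0], 0.6]]'

```text
t: 9.3
tool_pos: [0.4519, 0.1499, 0.0585]
orientation: [0.999, 0.039, -0.0, -0.0]
ft_force: [1.3, 0.4, 0.5]
finger_gap: 0.349
grasp_force: 0.0
```

>>> servo_tool --steps '[[[0, 0, -0.6], [0, 0, 0], 0.6], [[0, 0, -1], [0, 0, 0], 0.6], [[0, 0, -1], [0, 0, 0], 0.6], [[0, 0, -1], [0, 0, 0], 0.6], [[0, 0, -1], [0, 0, 0], 0.6]]'

```text
t: 9.8
tool_pos: [0.452, 0.1501, 0.1758]
orientation: [0.999, 0.039, 0.0, -0.0]
ft_force: [0.9, -0.4, -0.3]
finger_gap: 0.402
grasp_force: 0.0
```

>>> servo_tool --steps '[[[0, 0, -1], [0, 0, 0], 0.5], [[0, 0, -1], [0, 0, 0], 0.5], [[0, 0, -1], [0, 0, 0], 0.5], [[0, 0, -1], [0, 0, 0], 0.5], [[0, 0, 0], [0, 0, 0], 0.5]]'

```text
t: 10.3
tool_pos: [0.4532, 0.1508, 0.2777]
orientation: [0.999, 0.039, 0.003, -0.0]
ft_force: [0.7, 0.4, -0.2]
finger_gap: 0.496
grasp_force: 0.0
```

```bash
python3 - <<'E'
from h import *
import cv2
np.set_printoptions(precision=5,suppress=True)
s=robot.observe();print(s["tool_pos"],s["ft_force"]); i=robot.camera_info("wrist");print(i)
w=robot.camera("wrist")[:,:,::-1]; t=robot.camera("top")[:,:,::-1];sc=robot.camera("scene")[:,:,::-1]
for n,x in zip("wts",(w,t,sc)): cv2.imwrite(f"pics/o_{n}.png",x)
cv2.imwrite("pics/o.png",np.hstack([w[:,200:560],cv2.resize(t[150:350,140:320],(432,480))]))
E
```

```text
[0.45316 0.15079 0.2777 ] [ 0.68765  0.39685 -0.15371]
{'fov_y': 70.8800210078773, 'cx': 320.74756950993, 'cy': 234.15769693697177, 'xyz': array([0.53412, 0.15664, 0.46401]), 'orientation': array([ 0.72682, -0.67102, -0.09976,  0.10727])}
```

View pics/o.png

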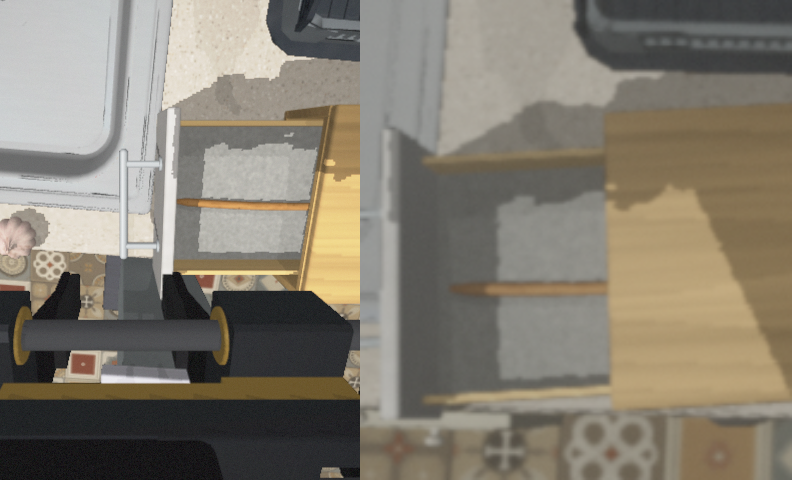

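The drawer is open. The spoon handle shows as a brown strip in the wrist view, from about (377,202) to (509,206). In the top view its tip is at about (178,270).

```bash
cat >> h.py <<'E'
O=np.array([.4804,-.2119]); AX=np.array([.0785,-.9969]); AY=np.array([.9969,.0785])
def chest(P): d=np.asarray(P)[...,:2]-O; return np.c_[d@AX,d@AY]
def world(c): return O+c[0]*AX+c[1]*AY
E
python3 - <<'E'
from h import *
import cv2
np.set_printoptions(precision=4,suppress=True)
iw=dict(fov_y=70.88002,cx=320.7476,cy=234.1577,xyz=np.array([0.53412,0.15664,0.46401]),orientation=np.array([0.72682,-0.67102,-0.09976,0.10727]))
for n,i,r in (("t",None,(255,285,165,245)),("w",iw,(190,220,365,520)),("s",None,None)):
    im=cv2.imread(f"pics/o_{n}.png"); h=cv2.cvtColor(im,cv2.COLOR_BGR2HSV)
    if n=="s": continue
    a,b,c,d=r; m=(h[a:b,c:d,1]>110)&(h[a:b,c:d,0]<20)
    pts=[]
    for col in range(c,d,1):
        rr=np.where(m[:,col-c])[0]
        if len(rr): pts.append((col,rr.min()+a,rr.max()+a))
    pts=np.array(pts); print(n,len(pts),pts[:3].tolist(),pts[-2:].tolist())
    px=np.c_[pts[:,0],(pts[:,1]+pts[:,2])/2]
    px=np.vstack([[px[0,0]-.5,px[0,1]],px[5::12],px[-1:]])
    P=plane({"t":"top","w":"wrist"}[n],px,.032,i); print(np.c_[P[:,:2],chest(P)])
E
```

```text
t 6 [[196, 269, 269], [204, 269, 269], [207, 269, 269]] [[236, 269, 269], [238, 269, 269]]
[[ 0.4554  0.0462 -0.2593 -0.0047]
 [ 0.4573 -0.0336 -0.1795 -0.009 ]
 [ 0.4573 -0.0336 -0.1795 -0.009 ]]
w 143 [[377, 200, 202], [378, 199, 203], [379, 199, 203]] [[518, 190, 215], [519, 190, 211]]
[[ 0.4544  0.078  -0.2911 -0.0032]
 [ 0.4543  0.0708 -0.2839 -0.0039]
 [ 0.4549  0.0552 -0.2683 -0.0045]
 [ 0.4548  0.0394 -0.2526 -0.0058]
 [ 0.4547  0.0237 -0.2368 -0.0071]
 [ 0.456   0.0081 -0.2212 -0.0071]
 [ 0.4559 -0.0077 -0.2054 -0.0084]
 [ 0.4572 -0.0233 -0.1898 -0.0084]
 [ 0.4571 -0.0392 -0.174  -0.0097]
 [ 0.4583 -0.0548 -0.1583 -0.0097]
 [ 0.4596 -0.0704 -0.1427 -0.0096]
 [ 0.4608 -0.086  -0.127  -0.0096]
 [ 0.464  -0.1011 -0.1117 -0.0076]
 [ 0.4698 -0.1063 -0.1061 -0.0023]]
```

>>> servo_tool --steps '[[[-0.06, 0.9, 0], [0, 0, 0.93], 0.5], [[0, 0, 0], [0, 0, 0.93], 0.5], [[0, 0, 0], [0, 0, 0.93], 0.5], [[0, 0, 0], [0, 0, 0.93], 0.5], [[0, 0, 0], [0, 0, 0.93], 0.5]]'

```text
t: 10.95
tool_pos: [0.4519, 0.126, 0.2729]
orientation: [0.992, -0.125, -0.001, 0.0]
ft_force: [0.2, 0.5, 0.1]
finger_gap: 0.502
grasp_force: 0.0
```

```bash
python3 - <<'E'
from h import *
s=robot.observe();print(s["joints"].round(3),s["tool_pos"].round(4))
E
```

```text
[ 0.475 -0.007 -0.825  1.695 -0.006  1.453 -2.171] [0.4519 0.126  0.2729]
```

>>> servo_tool --steps '[[[0, 0, 0], [0, 0, -0.98], 0.5], [[0, 0, 0], [0, 0, -0.98], 0.5], [[0, 0, 0], [0, 0, -0.98], 0.5], [[0, 0, 0], [0, 0, -0.98], 0.5], [[0, 0, 0], [0, 0, -0.98], 0.5]]'

```text
t: 11.45
tool_pos: [0.4519, 0.1261, 0.2729]
orientation: [0.999, 0.048, -0.001, 0.0]
ft_force: [-0.1, -0.5, -0.2]
finger_gap: 0.502
grasp_force: 0.0
```

>>> servo_tool --steps '[[[0, 0, 0], [0, 0, -0.98], 0.5], [[0, 0, 0], [0, 0, -0.98], 0.5], [[0, 0, 0], [0, 0, -0.98], 0.5], [[0, 0, 0], [0, 0, -0.98], 0.5], [[0, 0, 0], [0, 0, -0.98], 0.5]]'

```text
t: 11.95
tool_pos: [0.4519, 0.126, 0.2728]
orientation: [0.976, 0.217, -0.001, -0.0]
ft_force: [0.0, -0.5, -0.4]
finger_gap: 0.5
grasp_force: 0.0
```

>>> servo_tool --steps '[[[0, 0, 0], [0, 0, -0.98], 0.5], [[0, 0, 0], [0, 0, -0.98], 0.5], [[0, 0, 0], [0, 0, -0.98], 0.5], [[0, 0, 0], [0, 0, -0.98], 0.5], [[0, 0, 0], [0, 0, -0.98], 0.5]]'

```text
t: 12.45
tool_pos: [0.4519, 0.126, 0.2729]
orientation: [0.925, 0.38, -0.001, -0.0]
ft_force: [-1.5, -0.2, 0.3]
finger_gap: 0.497
grasp_force: 0.0
```

>>> servo_tool --steps '[[[0, 0, 0], [0, 0, -0.98], 0.5], [[0, 0, 0], [0, 0, -0.98], 0.5], [[0, 0, 0], [0, 0, -0.98], 0.5], [[0, 0, 0], [0, 0, -0.98], 0.5], [[0, 0, 0], [0, 0, -0.98], 0.5]]'

```text
t: 12.95
tool_pos: [0.4519, 0.126, 0.2729]
orientation: [0.847, 0.532, -0.001, -0.0]
ft_force: [0.2, 0.3, 0.1]
finger_gap: 0.502
grasp_force: 0.0
```

>>> servo_tool --steps '[[[0, 0, 0], [0, 0, -0.98], 0.5], [[0, 0, 0], [0, 0, -0.98], 0.5], [[0, 0, 0], [0, 0, -0.98], 0.5], [[0, 0, 0], [0, 0, -0.98], 0.5], [[0, 0, 0], [0, 0, -0.98], 0.5]]'

```text
t: 13.45
tool_pos: [0.4519, 0.126, 0.2729]
orientation: [0.744, 0.669, -0.001, -0.0]
ft_force: [0.2, -0.6, -0.0]
finger_gap: 0.498
grasp_force: 0.0
```

>>> servo_tool --steps '[[[0, 0, 0], [0, 0, -0.98], 0.5], [[0, 0, 0], [0, 0, -0.98], 0.5], [[-1, 0, 0], [0, 0, 0], 0.5], [[-1, 0, 0], [0, 0, 0], 0.5], [[-1, 0, 0], [0, 0, 0], 0.5]]'

```text
t: 13.95
tool_pos: [0.4539, 0.0504, 0.2729]
orientation: [0.697, 0.717, -0.0, -0.0]
ft_force: [-0.2, -0.4, -0.8]
finger_gap: 0.503
grasp_force: 0.0
```

```bash
python3 - <<'E'
from h import *
np.set_printoptions(precision=4,suppress=True)
s=robot.observe();print(s["joints"].round(3),s["tool_pos"].round(4),R.from_quat(s["orientation"]).as_matrix())
E
```

```text
[ 0.552 -0.047 -0.725  1.725 -0.031  1.453 -0.14 ] [0.4539 0.0504 0.2729] [[-0.0281  0.9996 -0.0013]
 [ 0.9996  0.0281 -0.    ]
 [ 0.     -0.0013 -1.    ]]
```

>>> servo_tool --steps '[[[-0.46, 0.02, 1], [0, 0, 0], 0.5], [[0, 0, 1], [0, 0, 0], 0.5], [[0, 0, 1], [0, 0, 0], 0.5], [[0, 0, 1], [0, 0, 0], 0.5], [[0, 0, 1], [0, 0, 0], 0.5]]'

```text
t: 14.45
tool_pos: [0.4546, 0.0396, 0.147]
orientation: [0.697, 0.717, -0.001, -0.0]
ft_force: [-0.3, -0.1, 0.3]
finger_gap: 0.501
grasp_force: 0.0
```

>>> servo_tool --steps '[[[0, 0, 0.8], [0, 0, 0], 0.5], [[0, 0, 0.8], [0, 0, 0], 0.5], [[0, 0, 0.8], [0, 0, 0], 0.5], [[0, 0, 0.8], [0, 0, 0], 0.5], [[0, 0, 0.4], [0, 0, 0], 0.5]]'

```text
t: 14.95
tool_pos: [0.4537, 0.0397, 0.0566]
orientation: [0.697, 0.717, -0.001, -0.001]
ft_force: [-0.1, -0.8, -0.1]
finger_gap: 0.499
grasp_force: 0.0
```

```bash
python3 - <<'E'
from h import *
import cv2
s=robot.observe();print(s["tool_pos"],s["ft_force"])
w=robot.camera("wrist")[:,:,::-1]; t=robot.camera("top")[:,:,::-1]
cv2.imwrite("pics/d.png",np.hstack([cv2.resize(w,(500,375)),cv2.resize(t[190:340,150:270],(300,375))]))
E
```

```text
[0.45373245 0.03967415 0.05658614] [-0.08485233 -0.76098982 -0.13509063]
```

View pics/d.png

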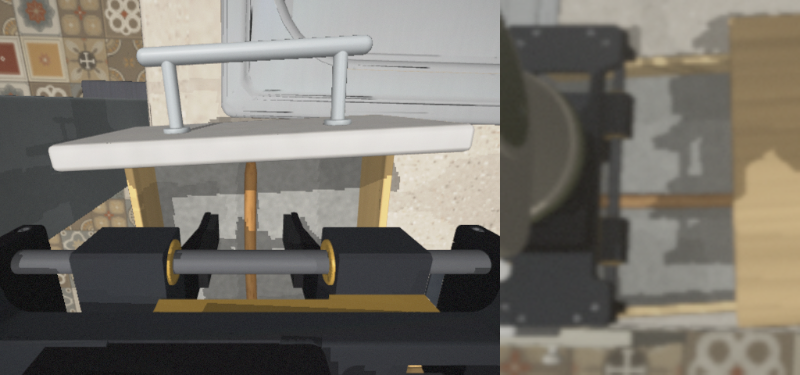

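The spoon runs midway between the fingers in the wrist view (col 250, fingers at 212 and 292). I'll lower gently toward the floor.

>>> servo_tool --steps '[[[0, 0, 0.3], [0, 0, 0], 0.5], [[0, 0, 0.3], [0, 0, 0], 0.5], [[0, 0, 0.2], [0, 0, 0], 0.5], [[0, 0, 0.2], [0, 0, 0], 0.5], [[0, 0, 0], [0, 0, 0], 0.5]]'

```text
t: 15.55
tool_pos: [0.455, 0.0406, 0.0331]
orientation: [0.696, 0.718, -0.0, -0.0]
ft_force: [0.0, -0.5, -0.6]
finger_gap: 0.499
grasp_force: 0.0
```

>>> servo_tool --steps '[[[0, 0, 0.08], [0, 0, 0], 0.5], [[0, 0, 0.08], [0, 0, 0], 0.5], [[0, 0, 0], [0, 0, 0], 0.5], [[0, 0, 0], [0, 0, 0], 0.5], [[0, 0, 0], [0, 0, 0], 0.5]]'

```text
t: 16.05
tool_pos: [0.4555, 0.0406, 0.0298]
orientation: [0.697, 0.718, 0.0, 0.0]
ft_force: [-0.8, -0.3, 0.0]
finger_gap: 0.498
grasp_force: 0.0
```

>>> servo_tool --steps '[[[0, 0, 0.08], [0, 0, 0], 0.5], [[0, 0, 0.08], [0, 0, 0], 0.5], [[0, 0, 0], [0, 0, 0], 0.5], [[0, 0, 0], [0, 0, 0], 0.5], [[0, 0, 0], [0, 0, 0], 0.5]]'

```text
t: 16.55
tool_pos: [0.4554, 0.0407, 0.0257]
orientation: [0.697, 0.718, -0.0, 0.0]
ft_force: [0.2, -0.5, -0.2]
finger_gap: 0.502
grasp_force: 0.0
```

>>> servo_tool --steps '[[[0, 0, 0], [0, 0, 0], 0.7], [[0, 0, 0], [0, 0, 0], 0.8], [[0, 0, 0], [0, 0, 0], 0.9], [[0, 0, 0], [0, 0, 0], 0.9], [[0, 0, 0], [0, 0, 0], 0.9]]'

```text
t: 17.05
tool_pos: [0.4554, 0.0406, 0.0257]
orientation: [0.697, 0.718, 0.0, 0.0]
ft_force: [0.5, -0.8, 0.1]
finger_gap: 0.15
grasp_force: 0.0
```

>>> servo_tool --steps '[[[0, 0, 0], [0, 0, 0], 1], [[0, 0, 0], [0, 0, 0], 1], [[0, 0, 0], [0, 0, 0], 1], [[0, 0, 0], [0, 0, 0], 1], [[0, 0, 0], [0, 0, 0], 1]]'

```text
t: 17.55
tool_pos: [0.4554, 0.0406, 0.0256]
orientation: [0.697, 0.718, -0.0, 0.0]
ft_force: [0.3, -0.7, 0.2]
finger_gap: 0.003
grasp_force: 0.0
```

Missed: the fingertips sit higher than the TCP reading suggests, as they did at the handle. I'll reopen and lower until contact.

>>> servo_tool --steps '[[[0, 0, 0], [0, 0, 0], 0.6], [[0, 0, 0], [0, 0, 0], 0.6], [[0, 0, 0], [0, 0, 0], 0.6], [[0, 0, 0], [0, 0, 0], 0.6], [[0, 0, 0.08], [0, 0, 0], 0.6]]'

```text
t: 18.05
tool_pos: [0.4556, 0.0406, 0.0238]
orientation: [0.697, 0.718, 0.0, 0.0]
ft_force: [-0.2, 0.0, -0.4]
finger_gap: 0.355
grasp_force: 0.0
```

>>> servo_tool --steps '[[[0, 0, 0.08], [0, 0, 0], 0.6], [[0, 0, 0.08], [0, 0, 0], 0.6], [[0, 0, 0], [0, 0, 0], 0.6], [[0, 0, 0], [0, 0, 0], 0.6], [[0, 0, 0], [0, 0, 0], 0.6]]'

```text
t: 18.55
tool_pos: [0.4555, 0.0406, 0.0197]
orientation: [0.697, 0.718, 0.0, 0.0]
ft_force: [0.2, -0.2, -0.0]
finger_gap: 0.403
grasp_force: 0.0
```

>>> servo_tool --steps '[[[0, 0, 0.08], [0, 0, 0], 0.6], [[0, 0, 0.08], [0, 0, 0], 0.6], [[0, 0, 0], [0, 0, 0], 0.6], [[0, 0, 0], [0, 0, 0], 0.6], [[0, 0, 0], [0, 0, 0], 0.6]]'

```text
t: 19.05
tool_pos: [0.4554, 0.0407, 0.0156]
orientation: [0.697, 0.718, 0.0, 0.0]
ft_force: [-0.4, 0.5, -0.0]
finger_gap: 0.402
grasp_force: 0.0
```

>>> servo_tool --steps '[[[0, 0, 0.06], [0, 0, 0], 0.6], [[0, 0, 0.06], [0, 0, 0], 0.6], [[0, 0, 0], [0, 0, 0], 0.6], [[0, 0, 0], [0, 0, 0], 0.6], [[0, 0, 0], [0, 0, 0], 0.6]]'

```text
t: 19.55
tool_pos: [0.4554, 0.0406, 0.0127]
orientation: [0.697, 0.718, 0.0, 0.0]
ft_force: [0.4, 0.4, 0.2]
finger_gap: 0.398
grasp_force: 0.0
```

>>> servo_tool --steps '[[[0, 0, 0.05], [0, 0, 0], 0.6], [[0, 0, 0.05], [0, 0, 0], 0.6], [[0, 0, 0], [0, 0, 0], 0.6], [[0, 0, 0], [0, 0, 0], 0.6], [[0, 0, 0], [0, 0, 0], 0.6]]'

```text
t: 20.05
tool_pos: [0.4554, 0.0406, 0.0101]
orientation: [0.697, 0.718, -0.0, 0.0]
ft_force: [-0.0, -0.5, 0.7]
finger_gap: 0.401
grasp_force: 0.0
```

>>> servo_tool --steps '[[[0, 0, 0], [0, 0, 0], 0.8], [[0, 0, 0], [0, 0, 0], 1], [[0, 0, 0], [0, 0, 0], 1], [[0, 0, 0], [0, 0, 0], 1], [[0, 0, 0], [0, 0, 0], 1]]'

```text
t: 20.55
tool_pos: [0.4554, 0.0407, 0.0103]
orientation: [0.697, 0.718, -0.0, -0.0]
ft_force: [-3.0, 1.1, 9.0]
finger_gap: 0.052
grasp_force: 4.6
```

>>> servo_tool --steps '[[[0, 0, 0], [0, 0, 0], 1], [[0, 0, 0], [0, 0, 0], 1], [[0, 0, 0], [0, 0, 0], 1], [[0, 0, 0], [0, 0, 0], 1], [[0, 0, 0], [0, 0, 0], 1]]'

```text
t: 21.05
tool_pos: [0.4556, 0.0408, 0.0108]
orientation: [0.696, 0.718, -0.0, 0.0]
ft_force: [-4.8, -1.6, 11.6]
finger_gap: 0.001
grasp_force: 6.2
```

```bash
python3 - <<'E'
from h import *
import cv2
s=robot.observe();print(s["tool_pos"],s["ft_force"],s["finger_gap"],s["ft_torque"])
w=robot.camera("wrist")[:,:,::-1]; t=robot.camera("top")[:,:,::-1]
cv2.imwrite("pics/e_t.png",t);cv2.imwrite("pics/e_w.png",w)
cv2.imwrite("pics/e.png",np.hstack([cv2.resize(w[190:400,220:440],(500,477)),cv2.resize(t[190:340,150:244],(299,477))]))
E
```

```text
[0.45559092 0.04079222 0.01084996] [-4.75427578 -1.57744317 11.60240315] 0.0009345948597855822 [-0.0415292   0.95642533 -0.00686856]
```

View pics/e.png

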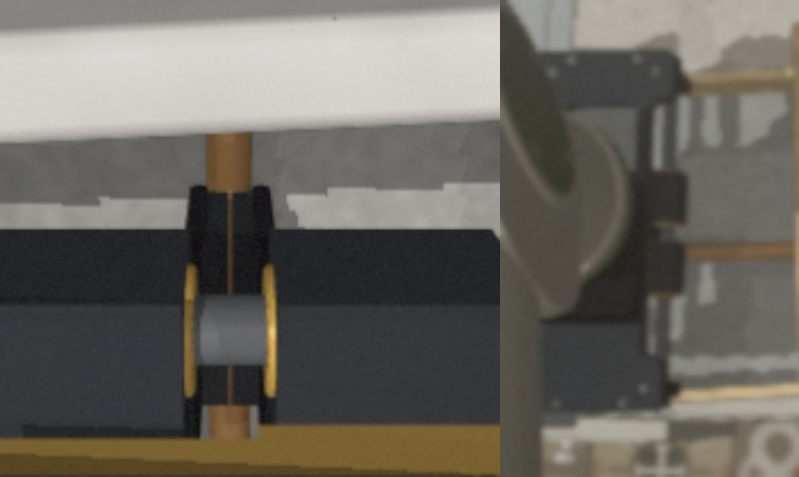

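The wrist crop shows the shut fingers sitting on top of the spoon. The real tips are therefore about 19 mm short of the reported TCP, which fits the handle miss too. I'll reopen, go about 8 mm lower and grasp.

>>> servo_tool --steps '[[[0, 0, 0], [0, 0, 0], 0.6], [[0, 0, 0], [0, 0, 0], 0.6], [[0, 0, 0], [0, 0, 0], 0.6], [[0, 0, 0.08], [0, 0, 0], 0.6], [[0, 0, 0.08], [0, 0, 0], 0.6]]'

```text
t: 21.65
tool_pos: [0.4554, 0.0406, 0.0059]
orientation: [0.697, 0.718, -0.0, 0.0]
ft_force: [-0.4, 0.3, -0.2]
finger_gap: 0.354
grasp_force: 0.0
```

>>> servo_tool --steps '[[[0, 0, 0.04], [0, 0, 0], 0.6], [[0, 0, 0.04], [0, 0, 0], 0.6], [[0, 0, 0.04], [0, 0, 0], 0.6], [[0, 0, 0], [0, 0, 0], 0.6], [[0, 0, 0], [0, 0, 0], 0.6]]'

```text
t: 22.15
tool_pos: [0.4554, 0.0407, 0.0031]
orientation: [0.696, 0.718, -0.0, 0.0]
ft_force: [0.8, -1.2, -0.1]
finger_gap: 0.4
grasp_force: 0.0
```

>>> servo_tool --steps '[[[0, 0, 0.04], [0, 0, 0], 0.7], [[0, 0, 0.02], [0, 0, 0], 0.8], [[0, 0, 0], [0, 0, 0], 1], [[0, 0, 0], [0, 0, 0], 1], [[0, 0, 0], [0, 0, 0], 1]]'

```text
t: 22.65
tool_pos: [0.4554, 0.0406, 0.0016]
orientation: [0.697, 0.718, -0.0, 0.0]
ft_force: [-0.3, -0.8, -0.6]
finger_gap: 0.141
grasp_force: 29.8
```

>>> servo_tool --steps '[[[0, 0, 0], [0, 0, 0], 1], [[0, 0, 0], [0, 0, 0], 1], [[0, 0, 0], [0, 0, 0], 1], [[0, 0, 0], [0, 0, 0], 1], [[0, 0, 0], [0, 0, 0], 1]]'

```text
t: 23.15
tool_pos: [0.4554, 0.0406, 0.0016]
orientation: [0.697, 0.718, -0.0, 0.0]
ft_force: [-0.6, -0.1, -0.5]
finger_gap: 0.149
grasp_force: 29.8
```

The spoon is held: 13 mm opening, 30 N. I'll tip the handle up about the bowl end with a slight lift.

>>> servo_tool --steps '[[[0.03, 0, -0.4], [0, 0.47, 0], 1], [[0.03, 0, -0.4], [0, 0.47, 0], 1], [[0.03, 0, -0.4], [0, 0.47, 0], 1], [[0.03, 0, -0.4], [0, 0.47, 0], 1], [[0.03, 0, -0.4], [0, 0.47, 0], 1]]'

```text
t: 23.65
tool_pos: [0.4553, 0.0412, 0.0521]
orientation: [0.694, 0.715, 0.058, -0.059]
ft_force: [-0.3, -0.1, -0.7]
finger_gap: 0.148
grasp_force: 29.8
```

>>> servo_tool --steps '[[[0.02, 0, -0.4], [0, 0.47, 0], 1], [[0.02, 0, -0.4], [0, 0.47, 0], 1], [[0.02, 0, -0.4], [0, 0.47, 0], 1], [[0, 0, 0], [0, 0, 0], 1], [[0, 0, 0], [0, 0, 0], 1]]'

```text
t: 24.15
tool_pos: [0.4555, 0.0366, 0.0811]
orientation: [0.691, 0.711, 0.091, -0.094]
ft_force: [-0.4, -0.6, -0.6]
finger_gap: 0.143
grasp_force: 29.8
```

```bash
python3 - <<'E'
from h import *
import cv2
np.set_printoptions(precision=4,suppress=True)
s=robot.observe();M=R.from_quat(s["orientation"]).as_matrix();p=s["tool_pos"];print(p,s["ft_force"],s["joints"],np.degrees(np.arcsin(M[2,0])))
for nm,l in (("tip",(.038,0,-.026)),("bowl under",(-.256,0,-.020))):
    q=p+M@np.array(l); print(nm,q,chest(q))
cv2.imwrite("pics/f.png",cv2.resize(robot.camera("wrist")[:,:,::-1],(560,420)))
E
```

```text
[0.4555 0.0366 0.0811] [-0.4446 -0.5985 -0.5951] [ 0.7387  0.1661 -0.7469  1.9966 -0.1732  1.0366  0.1169] 14.983070928030026
tip [0.4546 0.0666 0.1161] [[-0.2796 -0.0039]]
bowl under [ 0.4628 -0.2158  0.0343] [[ 0.0025 -0.0178]]
```

View pics/f.png

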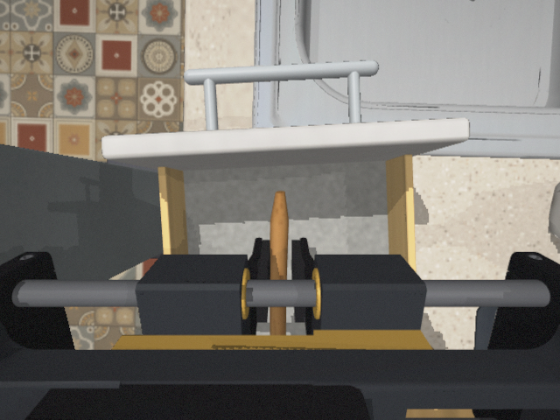

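The wrist view shows the spoon still between the fingers, tipped, with its tip at about (320,221) full-res, short of the drawer front. I'll check that it tilted with the gripper.

```bash
python3 - <<'E'
from h import *
s=robot.observe();M=R.from_quat(s["orientation"]).as_matrix();p=s["tool_pos"];i=robot.camera_info("wrist")
Rw=R.from_quat(i["orientation"]); f=240/np.tan(np.radians(i["fov_y"]/2))
for slip in (0,5,10,15):
    a=np.radians(slip); g=np.array([0,0,-.024]); l=g+np.array([.038*np.cos(a),0,.038*np.sin(a)])
    b=g+np.array([-.256*np.cos(a),0,-.256*np.sin(a)])
    for L in (l,):
        q=Rw.inv().apply(p+M@L-i["xyz"]); print(slip,(q[:2]/q[2]*f+[i["cx"],i["cy"]]).round(1),(p+M@b)[2].round(4))
E
```

```text
0 [319.1 220.8] 0.0379
5 [319.2 219.3] 0.0597
10 [319.2 218.6] 0.0819
15 [319.2 218.3] 0.1042
```

Consistent with no slip. Drawing the spoon out along its own axis.

>>> servo_tool --steps '[[[0.4, 0, 0], [0, 0, 0], 1], [[0.6, 0, 0], [0, 0, 0], 1], [[0.6, 0, 0], [0, 0, 0], 1], [[0.6, 0, 0], [0, 0, 0], 1], [[0.6, 0, 0], [0, 0, 0], 1]]'

```text
t: 24.7
tool_pos: [0.4533, 0.1062, 0.1001]
orientation: [0.69, 0.712, 0.091, -0.094]
ft_force: [0.2, -0.1, -0.9]
finger_gap: 0.143
grasp_force: 29.8
```

>>> servo_tool --steps '[[[0.6, 0, 0], [0, 0, 0], 1], [[0.6, 0, 0], [0, 0, 0], 1], [[0.6, 0, 0], [0, 0, 0], 1], [[0.6, 0, 0], [0, 0, 0], 1], [[0.6, 0, 0], [0, 0, 0], 1]]'

```text
t: 25.2
tool_pos: [0.451, 0.1785, 0.1195]
orientation: [0.69, 0.712, 0.091, -0.094]
ft_force: [0.4, -0.1, -0.7]
finger_gap: 0.147
grasp_force: 29.8
```

>>> servo_tool --steps '[[[0.6, 0, 0], [0, 0, 0], 1], [[0.6, 0, 0], [0, 0, 0], 1], [[0.5, 0, 0], [0, 0, 0], 1], [[0.08, 0, -0.29], [0, 0, 0], 1], [[0.13, 0, -0.48], [0, 0, 0], 1]]'

```text
t: 25.7
tool_pos: [0.4494, 0.2182, 0.1504]
orientation: [0.69, 0.712, 0.091, -0.094]
ft_force: [-0.1, -0.5, -1.1]
finger_gap: 0.149
grasp_force: 29.8
```

>>> servo_tool --steps '[[[0.2, 0, -0.75], [0, 0, 0], 1], [[0.26, 0, -0.96], [0, 0, 0], 1], [[0.26, 0, -0.96], [0, 0, 0], 1], [[0.26, 0, -0.96], [0, 0, 0], 1], [[0.26, 0, -0.96], [0, 0, 0], 1]]'

```text
t: 26.2
tool_pos: [0.4501, 0.2174, 0.2709]
orientation: [0.691, 0.711, 0.091, -0.093]
ft_force: [0.1, 0.7, -0.2]
finger_gap: 0.146
grasp_force: 29.8
```

>>> servo_tool --steps '[[[0.26, 0, -0.96], [0, 0, 0], 1], [[0.2, 0, -0.75], [0, 0, 0], 1], [[0.1, 0, -0.4], [0, 0, 0], 1], [[0, 0, 0], [0, 0, 0], 1], [[0, 0, 0], [0, 0, 0], 1]]'

```text
t: 26.7
tool_pos: [0.45, 0.2175, 0.3229]
orientation: [0.691, 0.711, 0.091, -0.094]
ft_force: [0.7, 0.2, -0.7]
finger_gap: 0.147
grasp_force: 29.8
```

>>> servo_tool --steps '[[[0, 0, 0], [0, 0, 0], 1], [[0, 0, 0], [0, 0, 0], 1], [[0, 0, 0], [0, 0, 0], 1], [[0, 0, 0], [0, 0, 0], 1], [[0, 0, 0], [0, 0, 0], 1]]'

```text
t: 27.2
tool_pos: [0.4501, 0.2178, 0.3234]
orientation: [0.69, 0.711, 0.091, -0.094]
ft_force: [0.5, 0.1, -1.0]
finger_gap: 0.145
grasp_force: 29.8
```

```bash
python3 - <<'E'
from h import *
import cv2
np.set_printoptions(precision=4,suppress=True)
s=robot.observe();M=R.from_quat(s["orientation"]).as_matrix();p=s["tool_pos"];print(p,s["ft_force"],np.abs(s["qd"]).max(),s["finger_gap"],s["grasp_force"])
ims={n:robot.camera(n)[:,:,::-1] for n in("top","scene","wrist")}
old=cv2.imread("pics/top0.png")
for nm,l in (("tip",(.038,0,-.026)),("bowl",(-.256,0,-.026))):
    q=p+M@np.array(l); print(nm,q,chest(q))
    for n in ims:
        i=robot.camera_info(n);f=240/np.tan(np.radians(i["fov_y"]/2));c=R.from_quat(i["orientation"]).inv().apply(q-i["xyz"]);print(n,c[:2]/c[2]*f+[i["cx"],i["cy"]])
# spoon-coloured blob in the top view; canister area change
h=cv2.cvtColor(np.ascontiguousarray(ims["top"]),cv2.COLOR_BGR2HSV)
d=np.abs(ims["top"].astype(int)-old).max(2); print("canister diff",(d[180:315,362:440]>40).sum())
m=((h[...,0]<16)&(h[...,1]>100)&(h[...,2]>60)&(d>25)).astype(np.uint8); m[330:]=0
k,lab,st,ce=cv2.connectedComponentsWithStats(m)
for j in np.argsort(-st[1:,4])[:4]+1: print(st[j],ce[j])
E
```

```text
[0.4501 0.2178 0.3234] [ 0.4789  0.0871 -1.0256] 0.003140968002342529 0.14514158694030735 29.79067172273062
tip [0.4492 0.2478 0.3583] [[-0.4607  0.005 ]]
top [-41.2768 240.5432]
scene [ -0.7091 228.2779]
wrist [319.0519 221.7574]
bowl [ 0.4577 -0.0361  0.2821] [[-0.1771 -0.0088]]
top [207.5375 248.7213]
scene [244.8028 206.5539]
wrist [319.3292 601.4208]
canister diff 810
[133 240  72  19 488] [171.4754 249.582 ]
[157 228  48  17 267] [181.5356 234.0225]
[  6 240  15   6  37] [ 11.4595 242.3784]
[376 288   9  20  29] [378.6552 298.8966]
```

```bash
python3 - <<'E'
from h import *
import cv2
a=cv2.imread("pics/top0.png");b=np.ascontiguousarray(robot.camera("top")[:,:,::-1])
for nm,(r,c,hh,w) in {"blue lid":(184,364,54,54),"orange lid":(248,374,64,66)}.items():
    m=cv2.matchTemplate(b[r-15:r+hh+15,c-15:c+w+15],a[r:r+hh,c:c+w],cv2.TM_CCOEFF_NORMED);_,v,_,l=cv2.minMaxLoc(m);print(nm,v,l[0]-15,l[1]-15)
b0=cv2.imread("pics/o_t.png");d=np.abs(b.astype(int)-b0).max(2);print("drawer wall strip diff",(d[315:325,160:240]>40).mean())
s=robot.observe();print(s["tool_pos"],s["grasp_force"])
E
```

```text
blue lid 0.956898033618927 0 0
orange lid 0.8757699131965637 0 0
drawer wall strip diff 0.0
[0.45014055 0.21780325 0.32345043] 29.790727354120463
```

The canisters haven't moved, the drawer is open, and the spoon is held still and high. Handing in.

```bash
python3 -c "
from workcell import robot
print(robot.job_done())"
```

```text
the job is handed in; nothing more can be done
None
```

I handed the job in at about 27 s: the drawer is open at its stop, the spoon was drawn out at a slant with no contact force showing in the wrist readings and is held still about 15 cm above the chest top, and both canisters are unmoved; on the way I missed the drawer handle once and the spoon twice, and one spoon miss pressed the closed fingers on it with about 12 N.

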